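# Hang up the parts tote and close the row

## Robot

A 6-joint arm with a two-finger parallel gripper is mounted at the origin on the work surface. World frame = base frame: x ahead of the robot, y to its left, z up, the work surface at z = 0. Lengths are in m, angles in rad, forces in N, time in s.
With the tool pointing down it reaches from about 0.35 to 0.775 m from the base axis. Payload 7.3 kg.
Tool frame: the origin (TCP) lies midway between the tips of the shut fingers; the grasp point (between the pads) lies 19 mm behind it (tcp_to_grasp is the distance from the TCP to the grasp point, in m); z points along the fingers, y is the line along which they close (so a half turn about z gives the same grasp; the last joint's range is limited). The gripper opens to 92 mm and grips with 3 to 60 N. Pads are 19 mm wide; open, the fingers measure 130 mm over their backs; the gripper's body (75 mm by 190 mm) begins 47 mm behind the grasp point.
Start: joints at [-1.343, 0.342, 1.524, -0, 1.275, -0.146], TCP at [0.192, -0.489, 0.193] pointing down, gripper open.
Joint ranges: [-2.53, 2.53], [-0.77, 2.02], [0.04, 2.7], [-1, 4.14], [0.28, 2.66], [-3.11, 3.11]. Speed limits (rad/s): [2.57, 2.57, 3.14, 3.14, 3.14, 3.14].

## Interface

Orientations are given as [roll, pitch, yaw] about the fixed x, y, z axes, in that order (R = Rz(yaw) Ry(pitch) Rx(roll)).
In Python, from cell import observe, read_camera, calibration, hand_in, tcp_to_grasp gives the robot as it stands.
- The arm moves only by the tool send_rows, never from a script. Its argument "targets" is a list of rows, each a list of 5 numbers: the opening, from 0 (shut) to 1 (fully open), then the shift along the world's x, y, z in m, then the turn about the world's z in rad. A call has 1 to 5 rows; each row shifts and turns the commanded pose from where the row before left it; what a row does not reach is not made up. A row lasts 1/10 s, in which the tool goes at most 50 mm and 8.59 degrees, less where a joint would pass 70% of its speed; a pose out of reach is approached as far as the arm can. A call is refused whole if a number of a shift passes 0.05 or a number of a turn 0.15, either way. A call with a gripper value outside its range is refused whole. The fingers move at their own pace and stop on an object; "grip_force" is the grip in N (left out, the last holds). Time passes only in rows, so rows that do not move let the fingers close. It gives the time, the measured TCP pose, the force, the opening and the grip force at its end, in the units of the state.
- observe(): the state, without advancing time (a new reading comes with each control period).
- read_camera(name): name is "scene" or "top"; returns (picture, depth): 400x640x3 uint8, red, green, blue; 400x640 float32, m along the optical axis (not along the pixel's ray), 0 where there is no reading.
- calibration(name): a dict with "intrinsics" (3x3 intrinsics, pixels), "world_to_cam" (4x4, takes a point from world to camera coordinates). Camera axes: x right, y up, looking along -z (the intrinsics and any distortion apply to the point x, -y, -z); pixel columns grow to the right and rows downward; lengths in m; the calibration is good to about 2 mm. A picture is of the moment at which its call begins. calibration takes no time and is no camera call.
- hand_in(): hands the job in; it is judged then, once.
The state is a dict: "time": time; "qpos": joint angles; "qvel": joint speeds; "joint_efforts": joint torques, N m; "tool_pos": TCP position; "tool_rot": TCP orientation; "contact_force": force on the tool from outside, world axes, zero at the start; "torque": the same for the moment, N m; "opening": finger opening in m; "grip_force": force on a finger pad.
Only numpy, scipy, OpenCV 4.12 (cv2) and the standard library are available. Lean on these libraries where they do the work, as an engineer would, in place of code of your own. Each camera call takes 0.05 s, during which the arm holds its last target. There are 200 camera calls.

## Task

Lift the steel parts tote out of the row on the bench mat and hang it by its handle on the hook under the little shelf, so that it hangs free and roughly level. Then close the gap it left: slide the wooden bin along the mat until it stands flush against the side of the steel drawer unit, with their fronts in line. Leave the can, jar and motor where they are.

Things in the scene. Friction and masses are not known exactly. Their poses are not given: they have to be found in the camera images.
- tote: loose open steel tote, 0.3 kg: tray 140 (x) x 70 (y) x 45 mm high, handle strap in its middle plane y=0, shaped like a gable roof. Origin: centre of underside, z up, x along the handle. Strap 8 mm thick (y), 12 deep; its centreline rises from the tray's ends to x=+-58, z=112 mm, then slopes straight up to the crest x=0, z=139. Both halves alike. Starts on the mat between bin and drawer unit
- tote_crest (a point): the underside of the handle strap at its crest, 133 mm above the tote's underside: the point that must rest on the hook
- rack: fixed bench rack: wooden board 75 (x) x 360 (y) x 18 mm, underside at z=335 mm, from x=-37 to x=+37 mm, tins on it up to z=405; two posts at x=20, y=+-165 mm; open in front and behind. Origin: on the bench below the hook's shank, x away from the robot, y along the board. Stands left or right of the robot, the mat on the other side
- hook_seat (a point): inner lowest point of the 8 mm wire hook: rack x=0, y=15, z=200 mm; board 135 mm above. Shank hangs from the board at rack y=0; the hook curves to +y in the rack's y-z plane, free end at y=35, its top 26 mm above the seat, 23 mm wide inside. So the strap must run along the rack's x and come in from +y over the free end
- drawers: painted steel drawer unit, bolted down: a closed block 64 (x) x 90 (y) x 72 (z) mm with two small drawers in its front (-x) face. Origin: centre of its underside, on the mat (z = 3 mm), which lies on the bench and is 3 mm thick. It is at one end of the row, left or right
- bin: open-topped wooden bin with screws in it, loose, about 0.3 kg: 64 (x) x 100 (y) x 55 (z) mm, walls 6 mm. Origin: centre of its underside, z up. It stands on the mat at the other end of the row. Flush against the drawer unit its origin is 95 mm from the unit's along the unit's y, at the same x
- can: bystander: steel can, 60 mm across, 75 tall; origin at the centre of its underside
- jar: bystander: brown glass jar under the shelf, 52 mm across, 75 tall; origin at the centre of its underside
- motor: bystander: grey electric motor, 3 kg, 110 x 155 x 133 mm; origin at the centre of its underside
Things that resemble listed ones, but are neither listed nor needed, are in the scene too. There is more than one size of the tote; the job needs the middle-sized. Leave any green look-alike of the bin alone.

How it is judged:
On the way, in this order (a step that is already met when the one before it is completed fails the run):
1. the tote hangs on the hook by its handle, let go (distance between tote_crest and hook_seat below 0.018 m and contact force between tote and rack above 1 N and angle between tote's own z axis and vertical below 0.25 rad and height (world z) of tote above 0.04 m and contact force between tote and the fingers below 0.1 N), for 0.3 s.
2. the bin stands flush against the drawer unit (y of bin in the frame of drawers between -0.099 and 0.099 m and x of bin in the frame of drawers between -0.01 and 0.01 m and angle between the x axis of bin and the x axis of drawers, either way round below 0.07 rad and angle between bin's own z axis and vertical below 0.06 rad and height (world z) of bin below 0.01 m), for 0.2 s.
At the end, for the whole second after the job is handed in: Tote hangs at rest on the hook, let go: handle crest within 18 mm of the hook's seat, tilted under 14 degrees, 40 mm or more above the bench. Bin at rest on the mat, gap to the drawer unit under 4 mm, fronts in line within 10 mm, parallel within 4 degrees (all of step 1 and all of step 2 and linear speed of tote below 0.03 m/s and angular speed of tote below 0.3 rad/s and linear speed of bin below 0.02 m/s); the robot touches nothing.
It fails at once if the can is moved by more than 30 mm (distance of can from where it was at the start of the episode above 0.03 m).
It fails at once if the jar is moved by more than 30 mm (distance of jar from where it was at the start of the episode above 0.03 m).
It fails at once if the motor is moved by more than 30 mm (distance of motor from where it was at the start of the episode above 0.03 m).
It also fails if it takes over 72 s, if anything falls off the work surface, if the arm or the gripper's body presses on something with over 40 N, if the wrist force passes 120 N, or if a joint passes its speed limit or range.

## Working session

There is one attempt and no reset: what is moved stays moved. The work goes in short steps, Python scripts to look and compute and a tool call to move; the robot and the scene stay as the last step left them, time stands still between calls to the robot, and variables do not carry over. Pictures are saved under pics/ and viewed, at most 10 in all, crops included, and the job is handed in when it is done.

Besides the shell and the picture viewer there is one more tool, called after "Emit:" as name(argument=value, ...) on one line, values as JSON. send_rows: Moves the arm, as the interface text tells. Its arguments: {"type":"object","properties":{"targets":{"type":"array","items":{"type":"array","items":{"type":"number"}}},"grip_force":{"type":"number"}},"required":["targets"]}

```bash
mkdir -p pics
cat > h.py <<'E'
import numpy as np, cv2
from cell import *
def grab(n):
    p,d=read_camera(n); np.savez(f'pics/{n}.npz',p=p,d=d); return p,d
def cloud(n,d):
    c=calibration(n);K=c['intrinsics'];T=np.linalg.inv(c['world_to_cam'])
    v,u=np.mgrid[:d.shape[0],:d.shape[1]]
    X=np.stack([(u-K[0,2])/K[0,0]*d,-(v-K[1,2])/K[1,1]*d,-d,np.ones_like(d)],-1)
    W=(X@T.T)[...,:3]; W[d==0]=np.nan; return W
E
python3 - <<'E'
from h import *
a=[]
for n in('scene','top'):
    p,d=grab(n); cv2.imwrite(f'pics/{n}0.png',cv2.cvtColor(p,cv2.COLOR_RGB2BGR)); c=calibration(n); print(n,{k:(np.round(v,3).tolist() if not isinstance(v,str) else v) for k,v in c.items()})
print(observe())
E
```

```text
scene {'intrinsics': [[484.298, 0.0, 313.327], [0.0, 484.298, 196.481], [0.0, 0.0, 1.0]], 'world_to_cam': [[0.137, 0.99, -0.015, -0.096], [-0.807, 0.12, 0.578, 0.363], [0.574, -0.067, 0.816, -1.917], [0.0, 0.0, 0.0, 1.0]]}
top {'intrinsics': [[475.195, 0.0, 316.911], [0.0, 475.195, 195.63], [0.0, 0.0, 1.0]], 'world_to_cam': [[0.002, -1.0, 0.016, -0.001], [0.998, 0.003, 0.069, -0.543], [-0.07, 0.016, 0.997, -1.481], [0.0, 0.0, 0.0, 1.0]]}
{'time': 0.1, 'qpos': array([-1.34298739e+00,  3.42613582e-01,  1.52489072e+00,  1.60629523e-05,
        1.27540655e+00, -1.46037799e-01]), 'qvel': array([ 0.00021412, -0.00304834, -0.00256248, -0.00035454,  0.00025882,
       -0.0005975 ]), 'joint_efforts': array([ 1.78669936e-03, -4.32004809e+01, -2.44694656e+01,  7.19226524e-02,
        5.25641721e-02, -5.99752866e-05]), 'tool_pos': array([ 0.19164687, -0.48834674,  0.19244572]), 'tool_rot': array([-3.14029072e+00, -2.07020714e-04,  3.73841916e-01]), 'contact_force': array([ 0.41082417,  0.52050168, -0.28933695]), 'torque': array([ 0.00684095, -0.03360366, -0.00681914]), 'grip_force': 0.0, 'opening': 0.0918626711030626}
```

View pics/scene0.png

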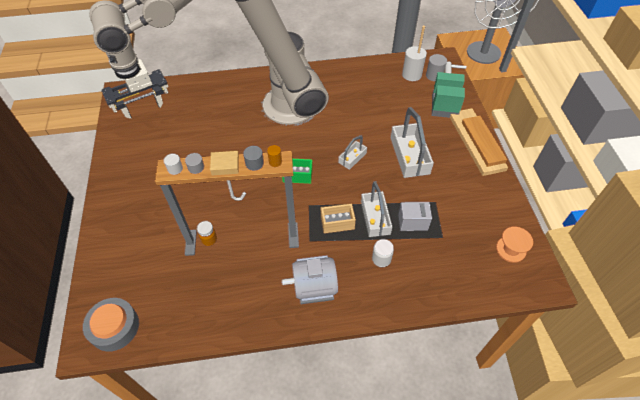

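View pics/top0.png

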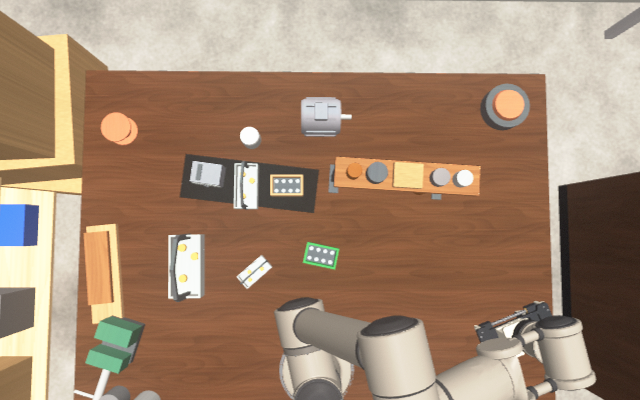

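The scene holds three totes. In the top view the small one is at (254,271), the large one at (186,267), and the middle-sized one at (246,186). That last one stands on the mat between the wooden bin (287,185) and the drawers (207,174), so it is the tote the job needs. The green bin at (321,256) is the look-alike. In the scene view the hook is at (236,192) and opens to the right, which is +y. I'll confirm in enlarged crops and measure.

```bash
cat > m.py <<'E'
from h import *
t=np.load('pics/top.npz');s=np.load('pics/scene.npz')
a=cv2.resize(t['p'][140:225,165:335],None,fx=4.5,fy=4.5,interpolation=2)
b=cv2.resize(s['p'][140:250,150:310],None,fx=3.6,fy=3.6,interpolation=2)
c=cv2.resize(s['p'][170:250,300:450],None,fx=4,fy=4,interpolation=2)
cv2.imwrite('pics/c_top.png',a[...,::-1])
o=np.zeros((396+0,800,3),np.uint8)
cv2.imwrite('pics/c_hook.png',b[...,::-1]);cv2.imwrite('pics/c_row.png',c[...,::-1])
W=cloud('top',t['d']);S=cloud('scene',s['d'])
def rect(W,roi,zlo,zhi,name):
    r0,r1,c0,c1=roi;P=W[r0:r1,c0:c1].reshape(-1,3);P=P[(P[:,2]>zlo)&(P[:,2]<zhi)]
    R=cv2.minAreaRect(P[:,:2].astype(np.float32));print(name,len(P),np.round(R[0],4),np.round(R[1],4),round(R[2],1),'medz',np.round(np.median(P[:,2]),4),'mean',P.mean(0).round(4))
if __name__=='__main__':
    rect(W,(140,225,165,232),.065,.09,'drawers')
    rect(W,(140,225,266,335),.04,.07,'bin rim')
    rect(W,(140,225,228,262),.03,.06,'tote tray')
    rect(W,(140,225,228,262),.11,.16,'tote strap')
    rect(W,(140,210,330,490),.325,.36,'board')
    rect(W,(115,150,235,265),.06,.09,'can')
    rect(W,(90,140,295,355),.05,.2,'motor')
    rect(S,(210,250,190,220),.03,.09,'jar')
    # hook points
    P=S[172:206,222:248];m=(P[...,2]>.17)&(P[...,2]<.33);ii=np.argwhere(m)
    for r,c in ii[::3]: print(r+172,c+222,P[r,c].round(3))
E
python3 m.py
```

```text
drawers 642 [0.6079 0.3417] [0.0919 0.0661] 82.0 medz 0.0746 mean [0.6076 0.3408 0.0746]
bin rim 244 [0.5755 0.05  ] [0.0654 0.1923] 0.5 medz 0.056 mean [0.5733 0.0932 0.0554]
tote tray 285 [0.6093 0.2228] [0.0733 0.2151] 88.1 medz 0.0458 mean [0.5852 0.2222 0.0451]
tote strap 149 [0.5703 0.2241] [0.0092 0.13  ] 89.8 medz 0.1337 mean [0.5707 0.2236 0.1325]
board 2514 [ 0.5701 -0.2157] [0.3606 0.076 ] 86.5 medz 0.3521 mean [ 0.5665 -0.2108  0.352 ]
can 287 [0.7222 0.2108] [0.0554 0.0559] 88.1 medz 0.0737 mean [0.7222 0.2103 0.073 ]
motor 1505 [ 0.7859 -0.0249] [0.1132 0.1532] 1.0 medz 0.1052 mean [ 0.7793 -0.0107  0.1037]
jar 305 [ 0.5721 -0.3334] [0.0774 0.0515] 78.9 medz 0.0711 mean [ 0.5813 -0.3232  0.0625]
180 229 [ 0.57  -0.213  0.292]
181 229 [ 0.572 -0.213  0.29 ]
182 230 [ 0.57  -0.211  0.282]
183 230 [ 0.569 -0.212  0.276]
184 230 [ 0.571 -0.213  0.275]
185 230 [ 0.572 -0.213  0.271]
186 231 [ 0.57  -0.211  0.264]
187 231 [ 0.572 -0.212  0.262]
188 231 [ 0.571 -0.213  0.255]
190 230 [ 0.573 -0.217  0.249]
191 230 [ 0.571 -0.218  0.243]
192 230 [ 0.574 -0.218  0.242]
192 244 [ 0.568 -0.18   0.226]
193 233 [ 0.566 -0.212  0.224]
193 245 [ 0.571 -0.177  0.225]
194 233 [ 0.568 -0.212  0.223]
194 245 [ 0.576 -0.177  0.226]
195 233 [ 0.569 -0.212  0.219]
195 244 [ 0.575 -0.181  0.221]
196 233 [ 0.572 -0.213  0.218]
196 242 [ 0.573 -0.187  0.215]
197 232 [ 0.573 -0.216  0.216]
197 235 [ 0.568 -0.209  0.206]
197 242 [ 0.573 -0.188  0.209]
198 234 [ 0.571 -0.212  0.206]
198 237 [ 0.571 -0.203  0.205]
198 240 [ 0.576 -0.194  0.209]
199 234 [ 0.568 -0.213  0.198]
199 237 [ 0.572 -0.204  0.201]
199 240 [ 0.574 -0.195  0.202]
```

View pics/c_top.png

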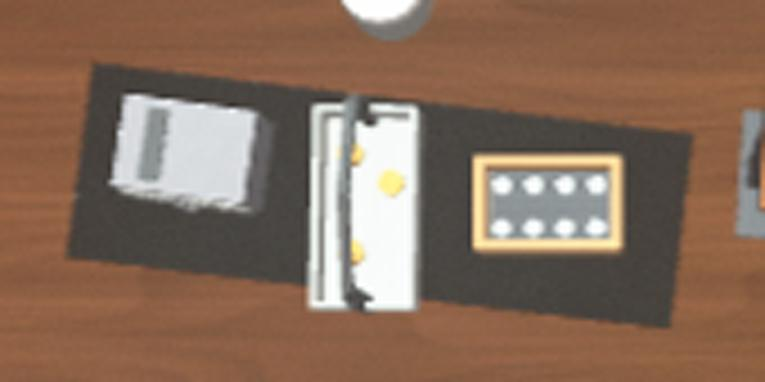

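View pics/c_hook.png

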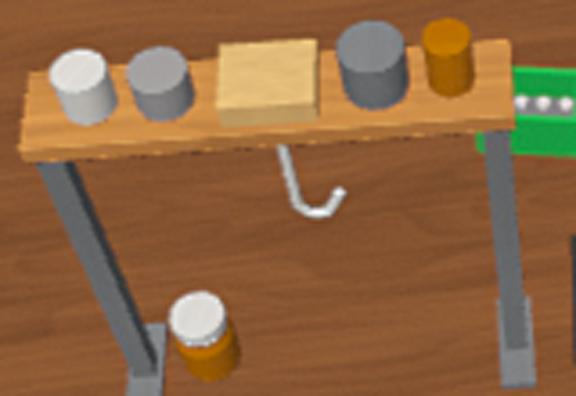

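The crops confirm the middle-sized tote at c_top (362,205) between the bin (548,203) and the drawers (185,155). The hook is at c_hook (315,205), opening to the right. Next I refine the poses and measure the gripper's shape, since it has to clear the board.

```bash
cat > m2.py <<'E'
from m import *
def rect2(W,box,zlo,zhi,name):
    x0,x1,y0,y1=box;P=W.reshape(-1,3);P=P[(P[:,0]>x0)&(P[:,0]<x1)&(P[:,1]>y0)&(P[:,1]<y1)&(P[:,2]>zlo)&(P[:,2]<zhi)]
    if len(P)<5: print(name,'few');return P
    R=cv2.minAreaRect(P[:,:2].astype(np.float32));print(name,len(P),np.round(R[0],4),np.round(R[1],4),round(R[2],1),'medz',np.round(np.median(P[:,2]),4));return P
if __name__=='__main__':
  for n,X in(('top',W),('scene',S)):
    rect2(X,(.5,.66,.05,.17),.045,.07,n+' bin')
    rect2(X,(.48,.68,.175,.27),.038,.055,n+' tray')
    P=rect2(X,(.48,.68,.175,.27),.1,.16,n+' strap'); 
    for a in np.arange(.49,.66,.02):
        q=P[abs(P[:,0]-a)<.01]
        if len(q): print('   x%.2f y %.4f zmax %.4f n%d'%(a,np.median(q[:,1]),q[:,2].max(),len(q)))
    rect2(X,(.55,.67,.28,.42),.06,.09,n+' drawers')
    rect2(X,(.48,.66,-.42,-.02),.33,.36,n+' board')
    rect2(X,(.3,.5,.3,.5),.02,.4,n+' bigtote'); print(np.nanmax(X[225:310,160:215,2]) if n=='top' else '')
    # gripper in tool frame
    o=np.array([.1916,-.4883,.1924]);c,s_=np.cos(.374),np.sin(.374)
    Q=X.reshape(-1,3)-o; tx=c*Q[:,0]+s_*Q[:,1];ty=-s_*Q[:,0]+c*Q[:,1]
    m=(abs(tx)<.16)&(abs(ty)<.13)
    for h in np.arange(-.01,.4,.02):
        k=m&(abs(Q[:,2]-h)<.01)
        if k.sum()>2: print('  h%.2f tx %.3f %.3f ty %.3f %.3f n%d'%(h,tx[k].min(),tx[k].max(),ty[k].min(),ty[k].max(),k.sum()))
E
python3 m2.py; python3 -c "from cell import *;print(tcp_to_grasp)"
```

```text
top bin 212 [0.5751 0.0981] [0.0654 0.096 ] 0.4 medz 0.0562
top tray 212 [0.5722 0.2241] [0.0712 0.1408] 89.4 medz 0.0467
top strap 162 [0.5716 0.2243] [0.0092 0.1378] 89.5 medz 0.132
   x0.51 y 0.2232 zmax 0.1275 n23
   x0.53 y 0.2237 zmax 0.1369 n21
   x0.55 y 0.2229 zmax 0.1447 n24
   x0.57 y 0.2229 zmax 0.1513 n28
   x0.59 y 0.2233 zmax 0.1480 n19
   x0.61 y 0.2229 zmax 0.1378 n26
   x0.63 y 0.2228 zmax 0.1268 n20
   x0.65 y 0.2202 zmax 0.1007 n1
top drawers 658 [0.6063 0.3423] [0.0933 0.069 ] 81.2 medz 0.0745
top board 2514 [ 0.5701 -0.2157] [0.3606 0.076 ] 86.5 medz 0.3521
top bigtote 711 [0.3606 0.4038] [0.1236 0.0989] 1.5 medz 0.0619
0.198936378752532
  h0.03 tx -0.005 0.012 ty -0.047 -0.045 n4
  h0.05 tx -0.000 0.013 ty -0.057 -0.044 n11
  h0.07 tx 0.006 0.012 ty -0.047 -0.043 n6
  h0.09 tx 0.012 0.013 ty -0.053 -0.048 n3
  h0.11 tx -0.002 0.039 ty -0.084 0.093 n221
  h0.13 tx -0.003 0.040 ty -0.094 0.097 n384
  h0.15 tx 0.001 0.039 ty -0.093 0.097 n397
  h0.17 tx 0.007 0.025 ty 0.046 0.052 n22
  h0.19 tx -0.037 0.039 ty -0.020 0.052 n157
  h0.21 tx -0.034 0.041 ty -0.020 0.
[... 1224 characters left out ...]
30 ty -0.062 0.084 n17
  h0.11 tx -0.030 0.042 ty -0.083 0.089 n187
  h0.13 tx -0.037 0.044 ty -0.092 0.096 n352
  h0.15 tx -0.038 0.042 ty -0.092 0.097 n571
  h0.17 tx -0.014 0.030 ty -0.015 0.052 n124
  h0.19 tx -0.037 0.044 ty -0.015 0.052 n89
  h0.21 tx -0.027 0.042 ty -0.034 0.052 n231
  h0.23 tx -0.000 0.043 ty -0.036 0.041 n113
  h0.25 tx -0.003 0.045 ty -0.037 0.041 n162
  h0.27 tx 0.003 0.043 ty -0.035 0.038 n159
  h0.29 tx 0.006 0.044 ty -0.035 0.039 n133
  h0.31 tx 0.050 0.064 ty -0.030 0.022 n44
  h0.33 tx -0.044 0.074 ty -0.048 0.050 n156
  h0.35 tx -0.050 0.079 ty -0.051 0.130 n251
  h0.37 tx -0.060 0.082 ty -0.050 0.130 n685
  h0.39 tx -0.059 0.083 ty -0.043 0.129 n1055
0.0188
```

Run:
```python
from m2 import *
o=np.array([.1916,-.4883,.1924]);c,s_=np.cos(.374),np.sin(.374)
for X in(S,W):
    Q=X.reshape(-1,3)-o; tx=c*Q[:,0]+s_*Q[:,1];ty=-s_*Q[:,0]+c*Q[:,1]
    for h in np.arange(.0,.13,.008):
        k=(abs(tx)<.06)&(abs(ty)<.11)&(abs(Q[:,2]-h)<.004)
        print('h%.3f'%h,'tx',tx[k].min().round(3) if k.any() else '',tx[k].max().round(3) if k.any() else '','ty',np.unique(ty[k].round(2)),'n',k.sum())
g=cv2.resize(s_ and S is not None and np.load('pics/scene.npz')['p'][20:130,80:190],None,fx=5,fy=5,interpolation=2)
cv2.imwrite('pics/grip.png',g[...,::-1])
```

```text
h0.000 tx   ty [] n 0
h0.008 tx   ty [] n 0
h0.016 tx   ty [] n 0
h0.024 tx   ty [] n 0
h0.032 tx 0.001 0.006 ty [-0.05  0.05] n 3
h0.040 tx -0.002 0.013 ty [-0.05 -0.04  0.05  0.06] n 8
h0.048 tx 0.002 0.015 ty [-0.06 -0.05 -0.04  0.05  0.06] n 20
h0.056 tx -0.006 0.014 ty [-0.06 -0.05 -0.04  0.05  0.06  0.07] n 26
h0.064 tx 0.002 0.015 ty [-0.06 -0.05 -0.04  0.05  0.06] n 20
h0.072 tx 0.006 0.015 ty [-0.06 -0.05  0.05  0.06  0.07] n 23
h0.080 tx -0.004 0.015 ty [-0.06 -0.05 -0.04  0.05  0.06] n 26
h0.088 tx 0.007 0.018 ty [-0.06 -0.04  0.05  0.06  0.07] n 7
h0.096 tx -0.009 0.03 ty [0.05 0.08] n 3
h0.104 tx 0.031 0.038 ty [-0.08 -0.07 -0.06 -0.05  0.05  0.06  0.07  0.08  0.09] n 21
h0.112 tx -0.03 0.04 ty [-0.08 -0.07 -0.06 -0.05 -0.04 -0.03 -0.02 -0.01  0.    0.01  0.02  0.03
  0.04  0.05  0.06  0.07  0.08  0.09] n 91
h0.120 tx -0.03 0.043 ty [-0.08 -0.07 -0.06 -0.05 -0.04 -0.03 -0.02 -0.01 -0.    0.01  0.02  0.03
  0.04  0.05  0.06  0.07  0.08  0.09] n 157
h0.128 tx -0.03 0.044 ty [-0.09 -0.08 -0.07 -0.06 -0.05 -0.04 -0.03 -0.02 -0.01  0.    0.03  0.05
  0.06  0.07  0.08  0.09] n
[... 251 characters left out ...]
y [-0.04] n 1
h0.064 tx 0.006 0.006 ty [-0.05] n 1
h0.072 tx 0.009 0.009 ty [-0.04] n 1
h0.080 tx 0.01 0.013 ty [-0.05 -0.04] n 6
h0.088 tx 0.012 0.012 ty [-0.05] n 1
h0.096 tx   ty [] n 0
h0.104 tx 0.005 0.039 ty [-0.08 -0.07 -0.06 -0.05  0.05  0.06  0.07  0.08  0.09] n 23
h0.112 tx 0.007 0.039 ty [-0.08 -0.07 -0.06 -0.05 -0.04 -0.03 -0.02 -0.01  0.    0.01  0.02  0.03
  0.04  0.05  0.06  0.07  0.08  0.09] n 115
h0.120 tx -0.003 0.04 ty [-0.09 -0.08 -0.07 -0.06 -0.05 -0.04 -0.03 -0.02 -0.01  0.    0.01  0.02
  0.03  0.04  0.05  0.06  0.07  0.08  0.09] n 181
h0.128 tx -0.002 0.039 ty [-0.09 -0.08 -0.07 -0.06 -0.05 -0.04 -0.02 -0.01 -0.    0.02  0.03  0.05
  0.06  0.07  0.08  0.09  0.1 ] n 65
```

View pics/grip.png

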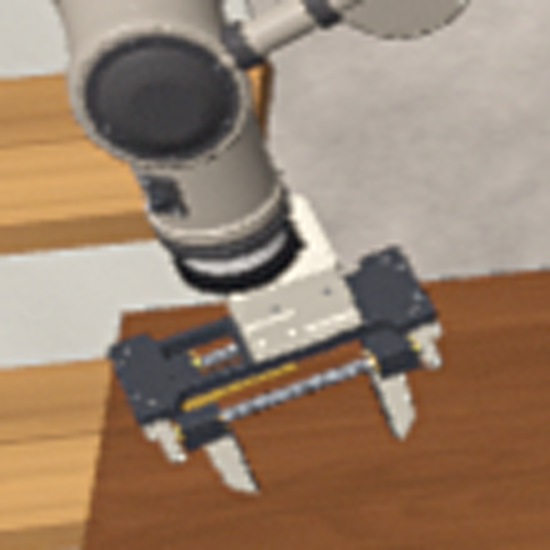

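Run:
```python
from h import *
s=np.load('pics/scene.npz')
o=np.array([.1916,-.4883,.1924])
for n in('scene','top'):
  c=calibration(n)
  for ty in(-.05,.05):
   for h in(0,.03,.06):
    w=o+np.array([-np.sin(.374)*ty,np.cos(.374)*ty,h]);q=c['world_to_cam']@np.r_[w,1];K=c['intrinsics']
    print(n,ty,h,(K[0,0]*q[0]/-q[2]+K[0,2]).round(1),(K[1,1]*-q[1]/-q[2]+K[1,2]).round(1))
```

```text
scene -0.05 0 132.2 123.9
scene -0.05 0.03 129.2 117.5
scene -0.05 0.06 126.2 110.8
scene 0.05 0 161.1 113.1
scene 0.05 0.03 158.7 106.6
scene 0.05 0.06 156.1 99.9
top -0.05 0 511.5 312.3
top -0.05 0.03 516.3 314.3
top -0.05 0.06 521.2 316.3
top 0.05 0 478.3 325.8
top 0.05 0.03 482.3 328.1
top 0.05 0.06 486.4 330.5
```

Emit:
send_rows(targets=[[1,0.02,0.045,0.002,-0.025],[1,0.02,0.045,0.002,-0.025],[1,0.02,0.045,0.002,-0.025],[1,0.02,0.045,0.002,-0.025],[1,0.02,0.045,0.002,-0.025]], grip_force=55)

```text
time: 0.6
tool_pos: [0.2919, -0.2618, 0.2029]
tool_rot: [-3.141, -0.0, 0.247]
contact_force: [1.6, -0.7, 0.6]
opening: 0.0919
grip_force: 0.0
```

Emit:
send_rows(targets=[[1,0.02,0.045,0.002,-0.025],[1,0.02,0.045,0.002,-0.025],[1,0.02,0.045,0.002,-0.025],[1,0.02,0.045,0.002,-0.025],[1,0.02,0.045,0.002,-0.025]])

```text
time: 1.1
tool_pos: [0.392, -0.0367, 0.2132]
tool_rot: [3.141, -0.0, 0.123]
contact_force: [0.5, -1.4, -1.1]
opening: 0.0913
grip_force: 0.0
```

Emit:
send_rows(targets=[[1,0.02,0.045,0.002,-0.025],[1,0.02,0.045,0.002,-0.025],[1,0.02,0.045,0.002,-0.025],[1,0.02,0.045,0.002,-0.025],[1,0.0,0.035,0.0,-0.025]])

```text
time: 1.6
tool_pos: [0.4731, 0.1789, 0.2206]
tool_rot: [-3.141, -0.0, -0.001]
contact_force: [0.1, 0.0, 1.0]
opening: 0.0921
grip_force: 0.0
```

Emit:
send_rows(targets=[[1,0.014,0.022,0,0],[1,0.014,0.0225,0,0],[1,0,0,-0.04,0],[1,0,0,-0.04,0],[1,0,0,-0.035,0]])

```text
time: 2.1
tool_pos: [0.4989, 0.2208, 0.1039]
tool_rot: [3.141, 0.002, -0.001]
contact_force: [1.2, -0.6, 0.3]
opening: 0.0918
grip_force: 0.0
```

Run:
```python
from h import *
p,d=grab('scene')
cv2.imwrite('pics/s1.png',cv2.resize(p[110:260,300:460],None,fx=4,fy=4,interpolation=2)[:600,:,::-1])
st=observe();o=st['tool_pos'];print(o)
q,e=grab('top')
for n,dd in(('scene',d),('top',e)):
    Q=cloud(n,dd).reshape(-1,3)-o
    for h in np.arange(-.02,.13,.01):
        for sg in(-1,1):
            k=(abs(Q[:,0])<.05)&(Q[:,1]*sg>.035)&(Q[:,1]*sg<.11)&(abs(Q[:,2]-h)<.005)
            if k.any():print(n,'h%.2f'%h,sg,Q[k].min(0).round(3),Q[k].max(0).round(3),k.sum())
c=calibration('scene')
for ty in(-.05,.05):
  for h in(0,.03):
    w=o+np.array([0,ty,h]);q=c['world_to_cam']@np.r_[w,1];K=c['intrinsics']
    print(ty,h,((K[0,0]*q[0]/-q[2]+K[0,2])-300)*4,((K[1,1]*-q[1]/-q[2]+K[1,2])-110)*4)
```

```text
[0.49546533 0.21964872 0.09834983]
scene h0.04 -1 [ 0.009 -0.048  0.039] [ 0.013 -0.046  0.044] 3
scene h0.04 1 [0.012 0.05  0.045] [0.012 0.05  0.045] 1
scene h0.05 -1 [ 0.01  -0.059  0.047] [ 0.016 -0.044  0.055] 10
scene h0.05 1 [-0.004  0.048  0.045] [0.015 0.066 0.055] 18
scene h0.06 -1 [-0.004 -0.06   0.055] [ 0.016 -0.044  0.064] 11
scene h0.06 1 [-0.006  0.049  0.055] [0.016 0.064 0.064] 12
scene h0.07 -1 [ 0.009 -0.061  0.065] [ 0.015 -0.044  0.075] 10
scene h0.07 1 [-0.002  0.047  0.066] [0.017 0.067 0.075] 16
scene h0.08 -1 [ 0.014 -0.058  0.075] [ 0.017 -0.052  0.078] 4
scene h0.08 1 [-0.01   0.049  0.076] [0.015 0.058 0.085] 9
scene h0.09 1 [-0.003  0.048  0.086] [0.017 0.057 0.095] 9
scene h0.10 -1 [ 0.036 -0.079  0.104] [ 0.036 -0.079  0.104] 1
scene h0.10 1 [0.005 0.051 0.096] [0.017 0.052 0.101] 3
scene h0.11 -1 [ 0.028 -0.084  0.106] [ 0.041 -0.047  0.115] 13
scene h0.11 1 [0.006 0.051 0.107] [0.041 0.088 0.114] 16
scene h0.12 -1 [-0.026 -0.084  0.116] [ 0.043 -0.036  0.125] 37
scene h0.12 1 [0.011 0.036 0.115] [0.043 0.091 0.125] 38
top h0.11 -1 [-0.028 -0.044  0.112] [ 0.033 -0.041  0.115] 3
top h0.12 -1 [-0.033 -0.064  0.115] [ 0.038 -0.041  0.125] 96
-0.05 0 224.8677235625039 296.56545567916305
-0.05 0.03 227.04749056606124 273.9564613840182
0.05 0 346.3145948126662 281.9731196868278
0.05 0.03 350.4077749739913 259.231627474217
```

View pics/s1.png

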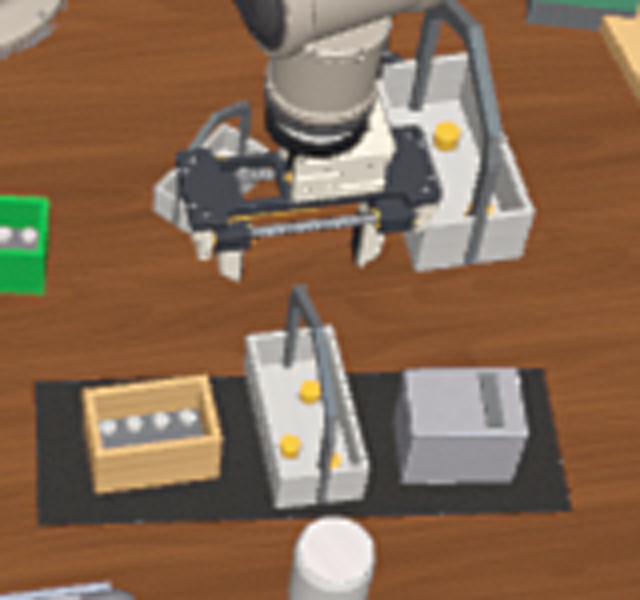

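Run:
```python
from cell import *
for i in range(4):
    read_camera('top') ; s=observe(); print(s['time'],s['tool_pos'].round(4),s['tool_rot'].round(3),s['qpos'].round(4),s['contact_force'].round(1))
```

```text
2.25 [0.4981 0.2203 0.1043] [ 3.14e+00  5.00e-03 -1.00e-03] [ 2.7570e-01  4.6640e-01  1.5919e+00 -1.0000e-04  1.0887e+00  1.8477e+00] [0.2 0.2 1.9]
2.3 [0.4998 0.2207 0.1064] [ 3.141e+00  1.000e-03 -1.000e-03] [ 2.7570e-01  4.6420e-01  1.5891e+00 -1.0000e-04  1.0891e+00  1.8477e+00] [-0.  -0.4  0.2]
2.35 [0.5008 0.221  0.1076] [-3.141e+00 -2.000e-03 -1.000e-03] [ 2.7560e-01  4.6280e-01  1.5878e+00 -1.0000e-04  1.0888e+00  1.8477e+00] [0.7 0.3 0.6]
2.4 [0.5012 0.2211 0.1081] [-3.141e+00 -3.000e-03 -1.000e-03] [ 2.7560e-01  4.6200e-01  1.5874e+00 -1.0000e-04  1.0886e+00  1.8477e+00] [0.6 0.1 0.6]
```

Emit:
send_rows(targets=[[1,0.001,0.0025,-0.015,0],[1,0,0,-0.02,0],[1,0,0,-0.015,0],[1,0,0,0,0],[1,0,0,0,0]])

```text
time: 2.9
tool_pos: [0.5018, 0.2235, 0.0577]
tool_rot: [-3.141, -0.003, -0.001]
contact_force: [0.8, -0.1, 0.3]
opening: 0.0921
grip_force: 0.0
```

Run:
```python
from h import *
p,d=grab('scene');s=observe();print(s['tool_pos'].round(4),s['contact_force'].round(1))
cv2.imwrite('pics/s2.png',cv2.resize(p[150:260,320:440],None,fx=5,fy=5,interpolation=2)[...,::-1])
```

```text
[0.502  0.2236 0.0579] [0.3 0.2 0.3]
```

View pics/s2.png

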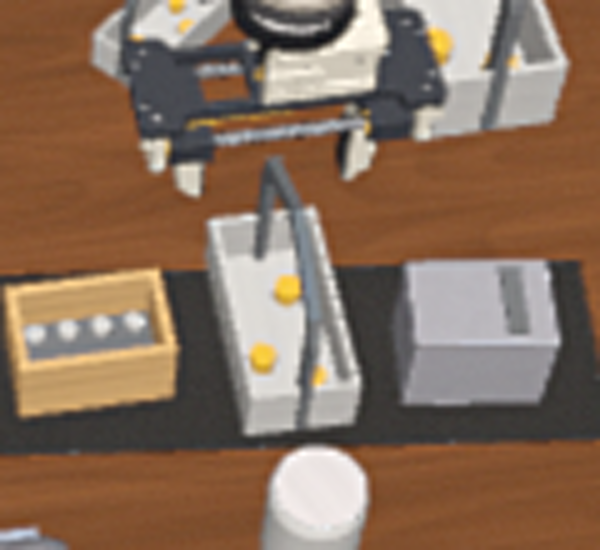

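Emit:
send_rows(targets=[[0,0,0,0,0],[0,0,0,0,0],[0,0,0,0,0],[0,0,0,0,0],[0,0,0,0,0]])

```text
time: 3.45
tool_pos: [0.5007, 0.2232, 0.0561]
tool_rot: [3.141, 0.0, -0.001]
contact_force: [-0.4, -0.2, -0.9]
opening: 0.0561
grip_force: 0.0
```

Emit:
send_rows(targets=[[0,0,0,0,0],[0,0,0,0,0],[0,0,0,0,0],[0,0,0,0,0],[0,0,0,0,0]])

```text
time: 3.95
tool_pos: [0.5007, 0.2232, 0.056]
tool_rot: [3.141, 0.0, -0.001]
contact_force: [0.9, 1.1, -0.8]
opening: 0.0163
grip_force: 0.0
```

Emit:
send_rows(targets=[[0,0,0,0,0],[0,0,0,0,0],[0,0,0,0,0],[0,0,0,0,0],[0,0,0,0,0]])

```text
time: 4.45
tool_pos: [0.5007, 0.2232, 0.056]
tool_rot: [3.141, 0.0, -0.001]
contact_force: [0.8, -1.0, -0.1]
opening: 0.0069
grip_force: 55.0
```

Run:
```python
from h import *
p,d=grab('scene');s=observe();print(s['tool_pos'].round(4),s['contact_force'].round(1),s['opening'],s['grip_force'])
q,e=grab('top')
a=cv2.resize(p[150:240,320:440],None,fx=5,fy=5,interpolation=2)
cv2.imwrite('pics/s3.png',a[...,::-1])
```

```text
[0.5007 0.2232 0.056 ] [ 1.  -0.1 -0.6] 0.007391577214459059 55.00407288142014
```

Emit:
send_rows(targets=[[0,0,0,0.005,0],[0,0,0,0.015,0],[0,0,0,0.02,0],[0,0,0,0.02,0],[0,0,0,0,0]])

```text
time: 5.05
tool_pos: [0.5023, 0.2238, 0.1186]
tool_rot: [-3.14, -0.005, -0.001]
contact_force: [1.2, 0.1, -2.7]
opening: 0.0073
grip_force: 55.0
```

```bash
cat > tilt.py <<'E'
from m2 import *
import sys
x0,x1,y0,y1=map(float,sys.argv[1:5])
s=observe();print(s['tool_pos'].round(4),s['contact_force'].round(1),s['opening'],s['grip_force'])
p,d=grab('scene');X=cloud('scene',d).reshape(-1,3)
k=(X[:,0]>x0)&(X[:,0]<x1)&(X[:,1]>y0)&(X[:,1]<y1)&(X[:,2]>.07)&(X[:,2]<.26);P=X[k]
o=s['tool_pos']
for a in np.arange(0.02,.2,.015):
    q=P[abs(P[:,0]-o[0]-a)<.0075]
    if len(q): 
        t=q[q[:,2]>q[:,2].max()-.02]
        print('dx%.3f top z-tcp %.4f  y-tcp %.4f  zmin %.3f'%(a,q[:,2].max()-o[2],np.median(t[:,1])-o[1],q[:,2].min()))
E
python3 tilt.py .51 .68 .17 .28
```

```text
[0.5023 0.2238 0.1186] [ 1.2  0.1 -2.7] 0.007258576935401053 55.000297544756904
dx0.020 top z-tcp 0.1413  y-tcp 0.0058  zmin 0.070
dx0.035 top z-tcp 0.1406  y-tcp -0.0050  zmin 0.071
dx0.050 top z-tcp 0.0861  y-tcp 0.0008  zmin 0.070
dx0.065 top z-tcp 0.0956  y-tcp -0.0008  zmin 0.070
dx0.080 top z-tcp 0.0970  y-tcp 0.0011  zmin 0.070
dx0.095 top z-tcp 0.0887  y-tcp 0.0003  zmin 0.070
dx0.110 top z-tcp 0.0821  y-tcp 0.0010  zmin 0.070
dx0.125 top z-tcp 0.0758  y-tcp 0.0004  zmin 0.072
dx0.140 top z-tcp 0.0620  y-tcp 0.0003  zmin 0.070
```

Emit:
send_rows(targets=[[0,0,0,0.02,0],[0,0,0,0.022,0],[0,-0.004,-0.015,0,0],[0,-0.007,-0.03,0,-0.006],[0,-0.007,-0.03,0,-0.006]])

```text
time: 5.6
tool_pos: [0.4808, 0.1466, 0.1559]
tool_rot: [3.141, 0.003, -0.012]
contact_force: [0.1, -0.2, -3.5]
opening: 0.0073
grip_force: 55.0
```

Emit:
send_rows(targets=[[0,-0.007,-0.03,0,-0.006],[0,-0.007,-0.03,0,-0.006],[0,-0.007,-0.03,0,-0.006],[0,-0.007,-0.03,0,-0.006],[0,-0.007,-0.03,0,-0.006]])

```text
time: 6.1
tool_pos: [0.4454, -0.0034, 0.1561]
tool_rot: [3.142, 0.003, -0.044]
contact_force: [0.8, 0.6, -3.0]
opening: 0.0072
grip_force: 55.0
```

Emit:
send_rows(targets=[[0,-0.007,-0.03,0,-0.005],[0,-0.007,-0.03,0,-0.005],[0,-0.007,-0.03,0,-0.005],[0,-0.007,-0.03,0,-0.005],[0,0,-0.015,0,0]])

```text
time: 6.6
tool_pos: [0.4171, -0.1388, 0.1561]
tool_rot: [-3.141, 0.003, -0.065]
contact_force: [1.5, -0.2, -2.6]
opening: 0.0074
grip_force: 55.0
```

```bash
python3 tilt.py .43 .6 -.2 -.09
```

```text
[ 0.4171 -0.1388  0.1561] [ 1.5 -0.2 -2.6] 0.007391301362398865 55.02767679397948
dx0.020 top z-tcp -0.0396  y-tcp 0.0008  zmin 0.100
dx0.035 top z-tcp -0.0219  y-tcp 0.0105  zmin 0.102
dx0.050 top z-tcp -0.0017  y-tcp -0.0320  zmin 0.100
dx0.065 top z-tcp -0.0045  y-tcp -0.0009  zmin 0.101
dx0.080 top z-tcp -0.0026  y-tcp 0.0293  zmin 0.102
dx0.095 top z-tcp -0.0038  y-tcp -0.0025  zmin 0.101
dx0.110 top z-tcp 0.0773  y-tcp -0.0037  zmin 0.104
dx0.125 top z-tcp 0.0766  y-tcp -0.0047  zmin 0.116
dx0.140 top z-tcp 0.0676  y-tcp -0.0060  zmin 0.098
dx0.155 top z-tcp 0.0729  y-tcp -0.0442  zmin 0.199
```

Emit:
send_rows(targets=[[0,0.015,0,0,0],[0,0.02,0,0,0],[0,0.02,0,0,0],[0,0.0145,0,0,0],[0,0,0,0,0]])

```text
time: 7.15
tool_pos: [0.4892, -0.1365, 0.1562]
tool_rot: [-3.141, 0.002, -0.063]
contact_force: [-0.8, -0.0, -3.3]
opening: 0.0075
grip_force: 55.0
```

Run:
```python
from h import *
s=observe();print(s['tool_pos'].round(4),s['contact_force'].round(1))
p,d=grab('scene')
cv2.imwrite('pics/s4.png',cv2.resize(p[120:260,170:310],None,fx=4,fy=4,interpolation=2)[...,::-1])
```

```text
[ 0.4892 -0.1365  0.1562] [-0.8 -0.  -3.3]
```

View pics/s4.png

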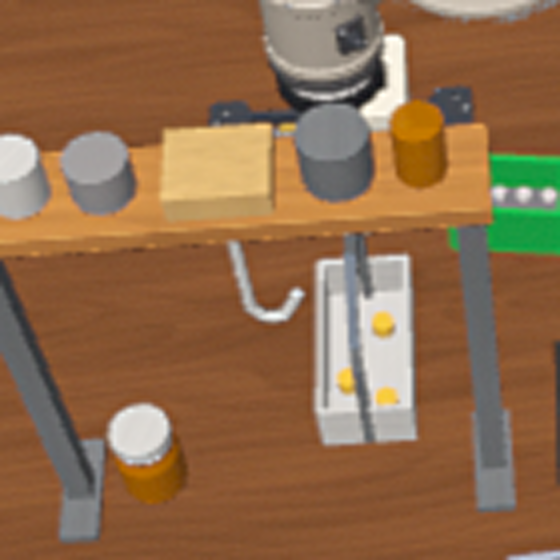

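Emit:
send_rows(targets=[[0,0,-0.012,0.002,0],[0,0,-0.016,0,0],[0,0,-0.016,0,0],[0,0,-0.014,0,0],[0,0,0,0,0]])

```text
time: 7.7
tool_pos: [0.489, -0.1974, 0.16]
tool_rot: [3.141, -0.0, -0.066]
contact_force: [-0.5, 0.2, -2.7]
opening: 0.0072
grip_force: 55.0
```

Run:
```python
from h import *
s=observe();print(s['tool_pos'].round(4),s['contact_force'].round(1))
p,d=grab('scene')
cv2.imwrite('pics/s5.png',cv2.resize(p[120:260,170:310],None,fx=4,fy=4,interpolation=2)[...,::-1])
X=cloud('scene',d).reshape(-1,3)
# strap & hook in rack frame
o=np.array([.5699,-.2155]);R=np.array([[.998,-.061],[.061,.998]])
q=(X[:,:2]-o)@R.T
for lo,hi in((.01,.025),(.025,.04),(.04,.055),(-.012,.01)):
    k=(q[:,0]>lo)&(q[:,0]<hi)&(abs(q[:,1]-.015)<.045)&(X[:,2]>.17)&(X[:,2]<.3)
    print(lo,[(round(b,3),round(a,3)) for a,b in zip(X[k,2],q[k,1])][:40])
```

```text
[ 0.489  -0.1974  0.16  ] [-0.5  0.2 -2.7]
0.01 [(np.float64(0.018), np.float64(0.243)), (np.float64(0.013), np.float64(0.244)), (np.float64(0.015), np.float64(0.242)), (np.float64(0.018), np.float64(0.242)), (np.float64(0.012), np.float64(0.239)), (np.float64(0.015), np.float64(0.241)), (np.float64(0.018), np.float64(0.24)), (np.float64(0.012), np.float64(0.239)), (np.float64(0.014), np.float64(0.237)), (np.float64(0.018), np.float64(0.241)), (np.float64(0.012), np.float64(0.239)), (np.float64(0.015), np.float64(0.239)), (np.float64(0.018), np.float64(0.239)), (np.float64(0.012), np.float64(0.237)), (np.float64(0.015), np.float64(0.239)), (np.float64(0.017), np.float64(0.232)), (np.float64(0.019), np.float64(0.227)), (np.float64(0.018), np.float64(0.222))]
0.025 [(np.float64(0.018), np.float64(0.24)), (np.float64(0.012), np.float64(0.239)), (np.float64(0.014), np.float64(0.235)), (np.float64(0.012), np.float64(0.237)), (np.float64(0.014), np.float64(0.231)), (np.float64(0.017), np.float64(0.233)), (np.float64(0.012), np.float64(0.236)), (np.float64(0.014), np.float64(0.235)), (np.fl
[... 2810 characters left out ...]
0.016), np.float64(0.251)), (np.float64(0.019), np.float64(0.25)), (np.float64(-0.002), np.float64(0.263)), (np.float64(0.0), np.float64(0.259)), (np.float64(0.004), np.float64(0.261)), (np.float64(0.014), np.float64(0.256)), (np.float64(0.016), np.float64(0.252)), (np.float64(0.019), np.float64(0.25)), (np.float64(-0.003), np.float64(0.257)), (np.float64(0.0), np.float64(0.257)), (np.float64(0.003), np.float64(0.256)), (np.float64(0.013), np.float64(0.247)), (np.float64(0.016), np.float64(0.247)), (np.float64(0.018), np.float64(0.248)), (np.float64(0.0), np.float64(0.255)), (np.float64(0.003), np.float64(0.254)), (np.float64(0.013), np.float64(0.248)), (np.float64(0.016), np.float64(0.25))]
```

View pics/s5.png

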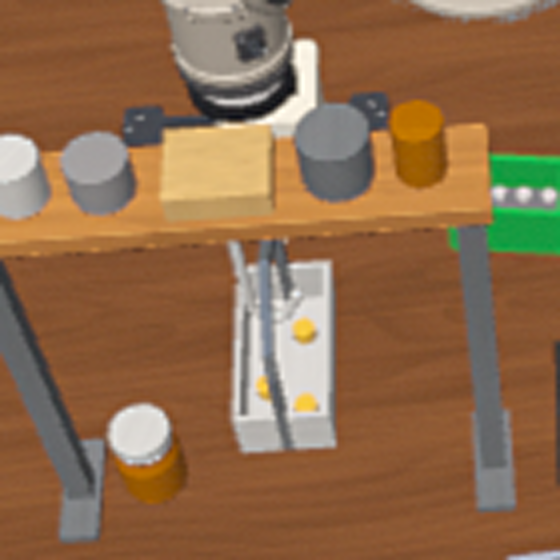

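Emit:
send_rows(targets=[[0,0,0,-0.01,0],[0,0,0,-0.01,0],[0,0,0,-0.006,0],[0,0,0,-0.004,0],[0,0,0,0,0]])

```text
time: 8.25
tool_pos: [0.489, -0.1944, 0.1293]
tool_rot: [-3.141, 0.001, -0.063]
contact_force: [0.4, -0.3, -2.6]
opening: 0.0072
grip_force: 55.0
```

Emit:
send_rows(targets=[[0,0,0,-0.002,0],[0,0,0,-0.002,0],[0,0,0,0,0],[0,0,0,0,0]])

```text
time: 8.65
tool_pos: [0.4899, -0.1951, 0.1268]
tool_rot: [3.141, -0.002, -0.063]
contact_force: [1.0, 0.2, 0.6]
opening: 0.0072
grip_force: 55.0
```

Emit:
send_rows(targets=[[0,0,0,-0.001,0],[0.2,0,0,0,0],[0.2,0,0,0,0],[0.3,0,0,0,0],[0.5,0,0,0,0]])

```text
time: 9.15
tool_pos: [0.4889, -0.1946, 0.1248]
tool_rot: [-3.141, 0.001, -0.063]
contact_force: [-0.1, 0.2, 0.3]
opening: 0.03
grip_force: 0.0
```

Emit:
send_rows(targets=[[0.5,0,0,0,0],[0.5,0,0,0,0],[0.5,0,0,0,0],[0.5,0,0,0,0],[0.5,0,0,0,0]])

```text
time: 9.65
tool_pos: [0.4892, -0.1948, 0.1251]
tool_rot: [3.141, 0.0, -0.063]
contact_force: [0.1, 0.5, 0.3]
opening: 0.0459
grip_force: 0.0
```

```bash
cat > hang.py <<'E'
from h import *
s=observe();print(s['time'],s['tool_pos'].round(4),s['contact_force'].round(1),s['opening'])
p,d=grab('scene');X=cloud('scene',d).reshape(-1,3)
o=np.array([.5699,-.2155]);R=np.array([[.998,-.061],[.061,.998]])
q=(X[:,:2]-o)@R.T
def line(zlo,zhi,nm):
    for a in np.arange(-.03,.1,.01):
        k=(abs(q[:,0]-a)<.005)&(abs(q[:,1]-.015)<.045)&(X[:,2]>zlo)&(X[:,2]<zhi)
        if nm=='strap': k&=(abs(q[:,1]-.015)<.006)
        if k.any():
            print(nm,'x%.2f'%a,'ymed %.3f ymax %.3f zmax %.4f n%d'%(np.median(q[k,1]),q[k,1].max(),X[k,2].max(),k.sum()))
line(.15,.26,'strap');line(.05,.135,'tray')
E
python3 hang.py
```

```text
9.65 [ 0.4892 -0.1948  0.1251] [0.1 0.5 0.3] 0.04588945468409309
strap x-0.03 ymed 0.016 ymax 0.016 zmax 0.2110 n2
strap x-0.02 ymed 0.019 ymax 0.021 zmax 0.2160 n4
strap x-0.01 ymed 0.018 ymax 0.020 zmax 0.2239 n11
strap x0.00 ymed 0.017 ymax 0.021 zmax 0.2200 n17
strap x0.01 ymed 0.016 ymax 0.020 zmax 0.2190 n11
strap x0.02 ymed 0.016 ymax 0.019 zmax 0.2113 n9
strap x0.03 ymed 0.016 ymax 0.020 zmax 0.2103 n15
strap x0.04 ymed 0.018 ymax 0.019 zmax 0.2057 n13
strap x0.05 ymed 0.016 ymax 0.020 zmax 0.2025 n20
strap x0.06 ymed 0.016 ymax 0.021 zmax 0.1893 n31
tray x-0.03 ymed 0.029 ymax 0.058 zmax 0.1225 n62
tray x-0.02 ymed 0.029 ymax 0.057 zmax 0.1211 n67
tray x-0.01 ymed 0.025 ymax 0.057 zmax 0.1201 n57
tray x0.00 ymed 0.019 ymax 0.056 zmax 0.1260 n52
tray x0.01 ymed 0.022 ymax 0.056 zmax 0.1240 n53
tray x0.02 ymed 0.020 ymax 0.055 zmax 0.1266 n51
tray x0.03 ymed 0.016 ymax 0.055 zmax 0.1270 n53
tray x0.04 ymed 0.034 ymax 0.054 zmax 0.1265 n33
tray x0.05 ymed 0.051 ymax 0.054 zmax 0.1277 n18
tray x0.06 ymed 0.015 ymax 0.054 zmax 0.1349 n70
tray x0.07 ymed 0.021 ymax 0.053 zmax 0.1332 n181
```

Emit:
send_rows(targets=[[0.5,-0.01,0,0,0],[0.5,-0.02,0,0,0],[0.5,-0.03,0,0,0],[1,-0.03,0.0,0,0],[1,0,0,0.0,0]])

```text
time: 10.2
tool_pos: [0.3956, -0.1938, 0.1249]
tool_rot: [-3.141, 0.003, -0.064]
contact_force: [-0.8, -0.2, 0.4]
opening: 0.0574
grip_force: 0.0
```

```bash
python3 hang.py
python3 - <<'E'
from m2 import *
p,d=grab('top');e=np.load('pics/scene.npz')['d']
for n,X in(('top',cloud('top',d)),('scene',cloud('scene',e))):
    rect2(X,(.5,.66,.04,.16),.045,.07,n+' bin')
    rect2(X,(.5,.66,.04,.18),.045,.07,n+' bin')
    P=rect2(X,(.55,.67,.28,.42),.066,.09,n+' drawers')
    rect2(X,(.55,.67,.28,.42),.07,.078,n+' drawers')
E
```

```text
10.2 [ 0.3956 -0.1938  0.1249] [-0.8 -0.2  0.4] 0.05744240062556679
strap x-0.03 ymed 0.019 ymax 0.021 zmax 0.2123 n6
strap x-0.02 ymed 0.015 ymax 0.020 zmax 0.2205 n4
strap x-0.01 ymed 0.017 ymax 0.020 zmax 0.2219 n9
strap x0.00 ymed 0.017 ymax 0.021 zmax 0.2223 n16
strap x0.01 ymed 0.016 ymax 0.019 zmax 0.2133 n9
strap x0.02 ymed 0.019 ymax 0.021 zmax 0.2149 n16
strap x0.03 ymed 0.016 ymax 0.021 zmax 0.2074 n16
strap x0.04 ymed 0.018 ymax 0.020 zmax 0.2019 n15
strap x0.05 ymed 0.017 ymax 0.020 zmax 0.1971 n19
strap x0.06 ymed 0.015 ymax 0.020 zmax 0.1927 n23
tray x-0.03 ymed 0.023 ymax 0.053 zmax 0.1250 n67
tray x-0.02 ymed 0.019 ymax 0.053 zmax 0.1243 n56
tray x-0.01 ymed 0.019 ymax 0.053 zmax 0.1242 n58
tray x0.00 ymed 0.025 ymax 0.053 zmax 0.1228 n47
tray x0.01 ymed 0.020 ymax 0.052 zmax 0.1231 n56
tray x0.02 ymed 0.000 ymax 0.052 zmax 0.1246 n55
tray x0.03 ymed 0.024 ymax 0.052 zmax 0.1273 n47
tray x0.04 ymed 0.034 ymax 0.052 zmax 0.1226 n25
tray x0.05 ymed 0.049 ymax 0.051 zmax 0.1268 n15
tray x0.06 ymed 0.015 ymax 0.051 zmax 0.1346 n207
tray x0.07 ymed 0.031 ymax 0.051 zmax 0.1289 n26
top bin 230 [0.5752 0.0967] [0.0652 0.0993] 0.5 medz 0.0567
top bin 230 [0.5752 0.0967] [0.0652 0.0993] 0.5 medz 0.0567
top drawers 643 [0.6077 0.3408] [0.0913 0.066 ] 82.1 medz 0.0745
top drawers 470 [0.6081 0.3407] [0.0913 0.0653] 81.4 medz 0.0741
scene bin 305 [0.5749 0.0964] [0.1001 0.0699] 89.9 medz 0.057
scene bin 305 [0.5749 0.0964] [0.1001 0.0699] 89.9 medz 0.057
scene drawers 541 [0.6082 0.3408] [0.0916 0.0691] 81.8 medz 0.0758
scene drawers 376 [0.6081 0.3408] [0.0916 0.069 ] 81.8 medz 0.0752
```

Emit:
send_rows(targets=[[1,0,0.027,0.004,0.149],[1,0,0.027,0.004,0.149],[1,0,0.027,0.004,0.149],[1,0,0.027,0.004,0.149],[1,0,0.027,0.004,0.149]])

```text
time: 10.8
tool_pos: [0.4001, -0.0587, 0.1454]
tool_rot: [3.141, -0.001, 0.688]
contact_force: [0.6, 0.0, 0.1]
opening: 0.0916
grip_force: 0.0
```

Emit:
send_rows(targets=[[1,0,0.027,0,0.149],[1,0,0.027,0,0.149],[1,0,0.027,0,0.149],[1,0,0.027,0,0.149],[1,0,0.027,0,0.149]])

```text
time: 11.3
tool_pos: [0.4001, 0.0768, 0.1452]
tool_rot: [3.14, -0.0, 1.433]
contact_force: [0.7, 0.2, 0.4]
opening: 0.0918
grip_force: 0.0
```

Emit:
send_rows(targets=[[1,0.035,0.0045,0,0.0286],[1,0.035,0.0045,0,0.0286],[1,0.035,0.0045,0,0.0286],[1,0.035,0.0045,0,0.0286],[1,0.0355,0.0035,0,0.0286]])

```text
time: 11.8
tool_pos: [0.5768, 0.0977, 0.1448]
tool_rot: [3.141, -0.0, 1.572]
contact_force: [0.6, -0.8, 0.1]
opening: 0.0918
grip_force: 0.0
```

Emit:
send_rows(targets=[[1,0,0,-0.03,0],[1,0,0,-0.03,0],[1,0,0,0,0],[1,0,0,0,0]])

```text
time: 12.2
tool_pos: [0.5751, 0.0971, 0.0851]
tool_rot: [-3.141, -0.0, 1.57]
contact_force: [-0.0, -0.4, 0.8]
opening: 0.0917
grip_force: 0.0
```

Emit:
send_rows(targets=[[1,0,0,-0.02,0],[1,0,0,-0.02,0],[1,0,0,-0.015,0],[1,0,0,-0.01,0],[1,0,0,0,0]])

```text
time: 12.7
tool_pos: [0.575, 0.0969, 0.0203]
tool_rot: [3.141, -0.0, 1.57]
contact_force: [-0.5, 0.3, 0.0]
opening: 0.0917
grip_force: 0.0
```

Emit:
send_rows(targets=[[1,0,0,-0.006,0],[0,0,0,0,0],[0,0,0,0,0],[0,0,0,0,0],[0,0,0,0,0]], grip_force=25)

```text
time: 13.2
tool_pos: [0.5748, 0.0968, 0.0144]
tool_rot: [3.141, -0.0, 1.57]
contact_force: [-1.6, 0.1, 1.5]
opening: 0.0645
grip_force: 0.8
```

Emit:
send_rows(targets=[[0,0,0,0,0],[0,0,0,0,0],[0,0,0,0,0]])

```text
time: 13.5
tool_pos: [0.5748, 0.0968, 0.0144]
tool_rot: [3.141, 0.0, 1.57]
contact_force: [-1.7, 0.5, 5.2]
opening: 0.0636
grip_force: 25.0
```

Emit:
send_rows(targets=[[0,0.004,0.015,0,-0.029],[0,0.004,0.026,0,-0.029],[0,0.004,0.026,0,-0.029],[0,0.004,0.026,0,-0.029],[0,0.0025,0.026,0,-0.027]])

```text
time: 14.0
tool_pos: [0.594, 0.2155, 0.0144]
tool_rot: [3.14, 0.001, 1.425]
contact_force: [0.6, -4.9, 4.1]
opening: 0.0636
grip_force: 25.0
```

Emit:
send_rows(targets=[[0,0.0005,0.013,0,0],[0,0,0.006,0,0],[0,0,0.003,0,0],[0,0,0.003,0,0],[0,0,0,0,0]])

```text
time: 14.5
tool_pos: [0.5942, 0.2399, 0.0144]
tool_rot: [3.141, 0.001, 1.427]
contact_force: [0.6, -3.8, 5.4]
opening: 0.0636
grip_force: 25.0
```

```bash
cat > binpos.py <<'E'
from m2 import *
s=observe();print(s['time'],s['tool_pos'].round(4),s['tool_rot'].round(3),s['contact_force'].round(1))
for n in('top','scene'):
    p,d=grab(n);X=cloud(n,d);P=rect2(X,(.5,.68,.19,.295),.05,.065,n+' bin');rect2(X,(.55,.67,.28,.42),.066,.09,n+' drawers')
    o=np.array([.608,.3408]);a=.143;Q=X.reshape(-1,3);f=(Q[:,:2]-o)@np.array([[np.cos(a),np.sin(a)],[-np.sin(a),np.cos(a)]])
    k=(Q[:,2]>.052)&(Q[:,2]<.062)&(f[:,1]<-.04)&(f[:,1]>-.16)&(abs(f[:,0])<.045)
    if k.any(): print(n,'bin in drawer frame x %.4f..%.4f y %.4f..%.4f'%(f[k,0].min(),f[k,0].max(),f[k,1].min(),f[k,1].max()))
E
python3 binpos.py
```

```text
14.5 [0.5942 0.2399 0.0144] [3.141e+00 1.000e-03 1.427e+00] [ 0.6 -3.8  5.4]
top bin 50 [0.5905 0.1968] [0.0663 0.0184] 9.3 medz 0.0567
top drawers 33 [0.5804 0.3554] [0.0803 0.022 ] 65.6 medz 0.0732
top bin in drawer frame x -0.0304..0.0334 y -0.1519..-0.1271
scene bin 119 [0.5932 0.2447] [0.1097 0.0707] 83.0 medz 0.0578
scene drawers 538 [0.6081 0.3409] [0.0913 0.0689] 81.3 medz 0.0764
scene bin in drawer frame x -0.0358..0.0350 y -0.1523..-0.0410
```

Emit:
send_rows(targets=[[0,0.0003,0.002,0,0],[0,0.0003,0.002,0,0],[0,0.0001,0.001,0,0],[0,0,0,0,0]])

```text
time: 15.0
tool_pos: [0.5947, 0.2446, 0.0144]
tool_rot: [3.141, 0.001, 1.427]
contact_force: [0.5, -4.8, 5.5]
opening: 0.0635
grip_force: 25.0
```

Emit:
send_rows(targets=[[0,0.0001,0.001,0,0],[0,0.0001,0.001,0,0],[0,0,0,0,0],[0,0,0,0,0]])

```text
time: 15.4
tool_pos: [0.5949, 0.2465, 0.0144]
tool_rot: [3.141, 0.001, 1.427]
contact_force: [-0.1, -5.2, 5.8]
opening: 0.0634
grip_force: 25.0
```

Emit:
send_rows(targets=[[0,0.0001,0.001,0,0],[0,0,0,0,0],[0,0.0001,0.001,0,0],[0,0,0,0,0]])

```text
time: 15.8
tool_pos: [0.595, 0.2474, 0.0144]
tool_rot: [3.141, 0.003, 1.427]
contact_force: [-0.2, -9.7, 6.7]
opening: 0.0636
grip_force: 25.0
```

Emit:
send_rows(targets=[[0,0.0001,0.001,0,0],[0,0,0,0,0]])

```text
time: 16.0
tool_pos: [0.595, 0.2474, 0.0144]
tool_rot: [-3.141, 0.004, 1.427]
contact_force: [-0.9, -11.1, 7.4]
opening: 0.0638
grip_force: 25.0
```

Emit:
send_rows(targets=[[1,0,0,0,0],[1,0,0,0,0],[1,0,0,0,0],[1,0,0,0,0],[1,0,0,0,0]])

```text
time: 16.5
tool_pos: [0.5948, 0.251, 0.0138]
tool_rot: [-3.141, -0.0, 1.427]
contact_force: [0.9, -0.1, -0.3]
opening: 0.0913
grip_force: 0.0
```

Emit:
send_rows(targets=[[1,0,0,0.02,0],[1,0,0,0.04,0],[1,0,0,0.04,0],[1,0,0,0.04,0],[1,-0.04,0,0.02,0]])

```text
time: 17.0
tool_pos: [0.5594, 0.251, 0.1777]
tool_rot: [3.133, -0.004, 1.425]
contact_force: [1.2, 0.8, 0.6]
opening: 0.092
grip_force: 0.0
```

Emit:
send_rows(targets=[[1,-0.04,-0.02,0,0],[1,-0.04,-0.03,0,0],[1,-0.03,-0.03,0,0],[1,-0.02,0,0,0],[1,0,0,0,0]])

```text
time: 17.5
tool_pos: [0.4228, 0.1704, 0.1745]
tool_rot: [-3.141, -0.0, 1.427]
contact_force: [0.5, -0.5, 0.4]
opening: 0.0916
grip_force: 0.0
```

```bash
python3 binpos.py; python3 hang.py
python3 - <<'E'
from h import *
p,_=grab('scene');cv2.imwrite('pics/end.png',cv2.resize(p[100:300,150:470],None,fx=2.4,fy=2.4)[...,::-1])
E
```

```text
17.5 [0.4228 0.1704 0.1745] [-3.141 -0.     1.427] [ 0.5 -0.5  0.4]
top bin 198 [0.5956 0.2476] [0.1007 0.0646] 82.4 medz 0.0568
top drawers 636 [0.6083 0.3414] [0.0915 0.0649] 81.3 medz 0.0744
top bin in drawer frame x -0.0313..0.0337 y -0.1442..-0.0432
scene bin 255 [0.5943 0.2479] [0.1013 0.0706] 82.2 medz 0.0576
scene drawers 541 [0.6075 0.3389] [0.0951 0.0704] 82.8 medz 0.0759
scene bin in drawer frame x -0.0359..0.0343 y -0.1447..-0.0408
17.6 [0.4257 0.1711 0.1746] [ 0.5 -0.5 -1. ] 0.09185492788094901
strap x-0.03 ymed 0.017 ymax 0.020 zmax 0.2118 n6
strap x-0.02 ymed 0.019 ymax 0.021 zmax 0.2173 n5
strap x-0.01 ymed 0.017 ymax 0.020 zmax 0.2203 n10
strap x0.00 ymed 0.017 ymax 0.020 zmax 0.2213 n12
strap x0.01 ymed 0.017 ymax 0.021 zmax 0.2162 n12
strap x0.02 ymed 0.017 ymax 0.020 zmax 0.2111 n14
strap x0.03 ymed 0.016 ymax 0.020 zmax 0.2086 n11
strap x0.04 ymed 0.016 ymax 0.020 zmax 0.2107 n14
strap x0.05 ymed 0.018 ymax 0.021 zmax 0.2041 n17
strap x0.06 ymed 0.017 ymax 0.021 zmax 0.1975 n27
strap x0.07 ymed 0.017 ymax 0.020 zmax 0.1780 n6
tray x-0.03 ymed 0.024 ymax 0.056 zmax 0.1204 n50
tray x-0.02 ymed 0.027 ymax 0.056 zmax 0.1208 n66
tray x-0.01 ymed 0.025 ymax 0.055 zmax 0.1228 n55
tray x0.00 ymed 0.022 ymax 0.055 zmax 0.1224 n46
tray x0.01 ymed 0.026 ymax 0.055 zmax 0.1252 n54
tray x0.02 ymed 0.017 ymax 0.056 zmax 0.1235 n55
tray x0.03 ymed 0.002 ymax 0.055 zmax 0.1254 n48
tray x0.04 ymed 0.036 ymax 0.055 zmax 0.1285 n28
tray x0.05 ymed 0.050 ymax 0.055 zmax 0.1298 n19
tray x0.06 ymed 0.021 ymax 0.055 zmax 0.1335 n37
tray x0.07 ymed 0.021 ymax 0.055 zmax 0.1340 n223
```

View pics/end.png

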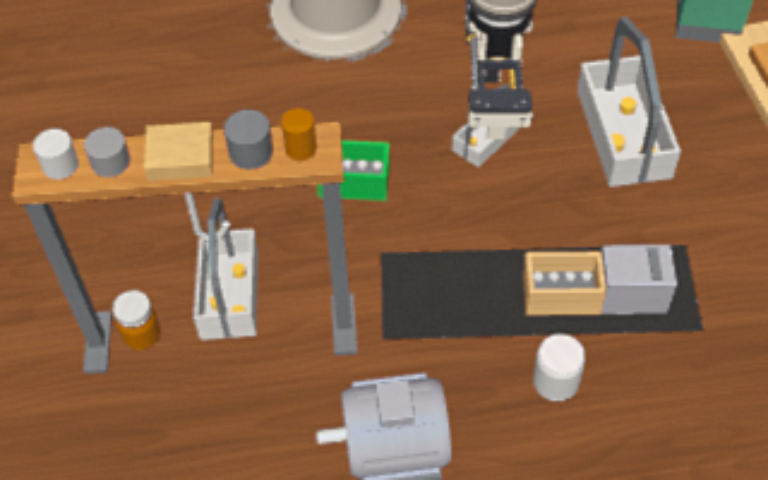

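The picture shows the bin (565,283) flush against the drawers (638,280) and the tote hanging at (225,285). I'll let the swing die out and check the motion before handing in.

Run:
```python
from h import *
o=np.array([.5699,-.2155]);R=np.array([[.998,-.061],[.061,.998]])
for i in range(70):
    p,d=read_camera('scene')
    if i%3 and i<50: continue
    if i<45: continue
    X=cloud('scene',d).reshape(-1,3);q=(X[:,:2]-o)@R.T
    k=(abs(q[:,1]-.016)<.008)&(q[:,0]>.015)&(q[:,0]<.05)&(X[:,2]>.17)&(X[:,2]<.25)
    f=np.polyfit(q[k,0],X[k,2],1)
    w=(X[:,2]>.08)&(X[:,2]<.14)&(q[:,0]>-.02)&(q[:,0]<.075)&(abs(q[:,1]-.015)<.05)
    print(i,'strap slope %.3f z@.03 %.4f traymeany %.4f trayxmax %.4f'%(f[0],np.polyval(f,.03),np.median(q[w,1]),np.percentile(q[w,0],99)))
print(observe()['time'])
```

```text
45 strap slope -0.308 z@.03 0.2027 traymeany 0.0213 trayxmax 0.0733
48 strap slope -0.381 z@.03 0.2026 traymeany 0.0216 trayxmax 0.0740
50 strap slope -0.283 z@.03 0.2027 traymeany 0.0213 trayxmax 0.0740
51 strap slope -0.390 z@.03 0.2029 traymeany 0.0214 trayxmax 0.0738
52 strap slope -0.415 z@.03 0.2022 traymeany 0.0224 trayxmax 0.0735
53 strap slope -0.488 z@.03 0.2036 traymeany 0.0213 trayxmax 0.0739
54 strap slope -0.434 z@.03 0.2026 traymeany 0.0216 trayxmax 0.0735
55 strap slope -0.333 z@.03 0.2027 traymeany 0.0215 trayxmax 0.0733
56 strap slope -0.379 z@.03 0.2026 traymeany 0.0217 trayxmax 0.0731
57 strap slope -0.420 z@.03 0.2027 traymeany 0.0214 trayxmax 0.0738
58 strap slope -0.490 z@.03 0.2026 traymeany 0.0227 trayxmax 0.0737
59 strap slope -0.373 z@.03 0.2030 traymeany 0.0214 trayxmax 0.0736
60 strap slope -0.322 z@.03 0.2024 traymeany 0.0219 trayxmax 0.0730
61 strap slope -0.319 z@.03 0.2024 traymeany 0.0216 trayxmax 0.0737
62 strap slope -0.406 z@.03 0.2027 traymeany 0.0203 trayxmax 0.0737
63 strap slope -0.447 z@.03 0.2034 traymeany 0.0216 trayxmax 0.0733
64 strap slope -0.390 z@.03 0.2030 traymeany 0.0207 trayxmax 0.0734
65 strap slope -0.400 z@.03 0.2027 traymeany 0.0212 trayxmax 0.0735
66 strap slope -0.329 z@.03 0.2027 traymeany 0.0215 trayxmax 0.0734
67 strap slope -0.323 z@.03 0.2027 traymeany 0.0213 trayxmax 0.0735
68 strap slope -0.344 z@.03 0.2034 traymeany 0.0217 trayxmax 0.0733
69 strap slope -0.332 z@.03 0.2037 traymeany 0.0215 trayxmax 0.0735
21.2
```

The tote is at rest: its tray edge stays steady within 1 mm and the tilt is about 5°.

```bash
python3 -c "from cell import *;print(hand_in())"
```

```text
the job is handed in; nothing more can be done
None
```

I handed the job in at about 21 s of the 72 s; `hand_in()` gave no verdict, but my last camera check showed the steel tote hanging at rest on the hook (crest roughly 10 mm from the seat, tilt about 5°) and the bin flush and in line with the drawer unit; the robot never touched the can, jar or motor.

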